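# Unclip the battery cover of a data logger and lay it in the tray

### The arm

A 6-joint arm with a two-finger parallel gripper is mounted at the origin on a cart in front of the work surface, level with it; the furniture and walls round the work are solid. World frame = base frame: x ahead of the robot, y to its left, z up, the work surface at z = 0. Lengths are in m, angles in rad, forces in N, time in s.
With the tool pointing down it reaches from about 0.35 to 0.875 m from the base axis. Payload 4.2 kg.
Tool frame: the origin (TCP) lies midway between the tips of the shut fingers; the grasp point (between the pads) lies 19 mm behind it (bot.grasp_offset is the distance from the TCP to the grasp point, in m); z points along the fingers, x is the direction in which the jaws open and shut, and the axes are right-handed (so a half turn about z gives the same grasp; the last joint's range is limited). The gripper opens to 87 mm and grips with 3 to 60 N. Pads are 19 mm wide; open, the fingers measure 117 mm over their backs; the gripper's body (75 mm by 190 mm) begins 51 mm behind the grasp point.
Start: joints at [1.487, 0.385, 0.008, 0, -1.194, -0.259], TCP at [0.21, 0.589, 0.223] pointing down, gripper open.
Joint ranges: [-3.14, 3.14], [-1.21, 2.06], [-1.07, 1.41], [-3.16, 2.05], [-2.99, -0.16], [-3.1, 3.1]. Speed limits (rad/s): [2.79, 2.79, 3.14, 3.14, 3.14, 3.14].

### API

Orientations are given as a unit quaternion [x, y, z, w].
In Python, from plant import bot, imaging, ticket gives the robot as it stands.
- The arm moves only by the shell command python3 -m creep 'ROWS' [FORCE]. ROWS is JSON, a list that holds one entry, the list of rows, each a list of 5 numbers: the finger opening in mm, from 0 to 87, then the shift along the tool's x, y, z in mm, then the turn about the tool's z in degrees. In form: [[[grip, tx, ty, tz, turn], ...]]. A call has 1 to 8 rows; each row is the pose to reach, as a shift and turn from the pose measured when the call began, along the tool's axes at that moment; what a row does not reach only later rows make up. A row lasts 1/12 s, in which the tool goes at most 41.7 mm and 7.16 degrees, less where a joint would pass 70% of its speed; a pose out of reach is approached as far as the arm can. A call with a gripper value outside its range is refused whole. The fingers move at their own pace and stop on an object; FORCE is the grip in N (left out, the last holds). Time passes only in rows, so rows that repeat a pose let the fingers close. It gives the time, the measured TCP pose, the force and the opening at its end, in the units of the state.
- bot.get_obs(): the state, without advancing time (a new reading comes with each control period).
- imaging.get_image(name): name is "scene" or "top" or "wrist"; returns a dict with "pixels" (400x640x3 uint8, red, green, blue), "fov_y" (degrees; the focal length in pixels is half the picture's height over the tangent of half this angle, whatever the lens; pixels are square), "cx", "cy" (the principal point, pixels), "world_from_camera" (4x4, takes a point from camera to world coordinates). Camera axes: x right, y down, z forward; pixel columns grow to the right and rows downward; lengths in m; the calibration is good to about 2 mm. A picture is of the moment at which its call begins. There is no depth.
- ticket.hand_in(): hands the job in, once; it reports no verdict.
Trained networks look in the newest picture that a camera, given by its name, has taken for a name from the list of things; names that differ only in an ending like _2 or _b are one class to them, and where a whole thing is asked for, a point or a joint stands for the part that bears it (a point fixed in the world has none). Each returns a list of dicts, best first, with "score" (0 to 1); they miss things now and then, are a little off and sometimes report something else, mostly with a low value. They report only what shows in the picture. A call takes as long as a camera call.
- imaging.find_in(camera, thing): "centre" ([x, y, z] in m, in world coordinates, good to about 4 mm: the middle of the surface that is visible of it).
The state is a dict: "time": time; "joint_pos": joint angles; "qd": joint speeds; "tau": joint torques, N m; "ee_pos": TCP position; "eef_rot": TCP orientation; "wrist_force": force on the tool from outside, world axes, zero at the start; "wrist_torque": the same for the moment, N m; "gripper_width": finger opening in m.
Only numpy, scipy, OpenCV 4.12 (cv2) and the standard library are available. Lean on these libraries where they do the work, as an engineer would, in place of code of your own. Each camera call takes 0.05 s, during which the arm holds its last target.

### The job

Take the white battery cover off the grey data logger so that its cells can be changed: squeeze the orange snap tab inward between both thumb pads, keep it pressed while you lift the cover straight off, then set the cover down right way up and flat in the blue tray and let go. Go slowly and by feel: squeeze only a little harder than the tab needs, and balance the push on the two pads so that the cover is never shoved or pulled hard against the logger's brittle rim. Leave the dropper bottle, the vials and the pot where they stand.

Things in the scene. Friction and masses are not known exactly. Their poses are not given: they have to be found in the camera images.
- logger: Grey data logger, 116 x 94 x 30 mm (x, y, z), fixed to the bench, turned up to 0.5 rad. Origin at the centre of its underside, z up. Its flat top has an opening 72 x 48 mm (x, y), closed by the cover, with two cells below; the opening's +y edge is the tab's catch. Its rim is brittle: it breaks if the cover bears on it, sideways, down, or up on the latched catch, with over 8 N in all, bumps too.
- cover: White cap 80 x 54 x 30 mm (x, y, z), 70 g, loose, seated on the logger, axes along the logger's. Origin: centre of its skirt's lower edge (30 mm under its top). An 8 mm spigot below the skirt sits in the opening with 1 mm play: lift straight up over 8 mm to free it; on a flat floor its origin is 8 mm up. Fixed pad on its -y side, tab on +y. The shell cracks over 25 N a finger (50 N in all).
- tab (a joint): Orange snap tab on the cover's +y side: how far it is pressed inward (to the cover's -y), m, 0 free to 0.007 at its stop. Springy: starts to move at 5 N, at the stop at 15.5 N. Its barb hooks 3 mm under the catch, clear at the stop; keep it in until the cover has risen 8 mm. As it goes in, the middle between the pads moves 3.5 mm to -y: jaws that do not give way push the cover against the rim.
- tab_pad (a point): Middle of the outer face of the orange tab, a ribbed pad 26 mm long (x) and 22 mm high, 14.5 mm above the skirt's lower edge, 35 mm from the cover's middle plane when free and 28 mm when fully pressed. It moves with the tab. Axes as the cover's; it faces +y.
- plain_pad (a point): Middle of the outer face of the fixed white thumb pad opposite the tab, 26 x 22 mm, 28 mm from the cover's middle plane, same height; it faces -y. Over both pads the cover measures 63 mm with the tab free, 56 mm with it pressed.
- tray: Blue open tray, 130 x 150 mm (x, y) and 16 mm high, walls and floor 3 mm thick, fixed to the bench. Origin at the centre of its underside, z up.
- dropper: Brown dropper bottle with a black top, 30 mm across, 96 mm high, loose. Origin at the centre of its foot. Bystander.
- blue_vial: White vial with a blue cap, 30 mm across, 52 mm high, loose. Origin at the centre of its foot. Bystander.
- red_vial: White vial with a red cap, 30 mm across, 52 mm high, loose. Origin at the centre of its foot. Bystander.
- bead_pot: White pot with a green lid, 62 mm across, 62 mm high, loose. Origin at the centre of its foot. Bystander.

How it is judged:
On the way:
1. the cover is lifted clear of the logger: upright, held in the fingers, more than 20 mm above its seat (z of cover in the frame of logger above 0.05 m and angle between cover's own z axis and vertical below 0.35 rad and contact force between the fingers and cover above 0.5 N), for 0.1 s.
At the end, for the whole second after the job is handed in: The cover lies flat and right way up (within 0.08 rad) on the floor of the tray, wholly within its walls (its origin 7 to 15 mm above the tray's underside), at rest and released (x of cover in the frame of tray between -0.05 and 0.05 m and y of cover in the frame of tray between -0.06 and 0.06 m and z of cover in the frame of tray between 0.007 and 0.015 m and angle between cover's own z axis and vertical below 0.08 rad and linear speed of cover below 0.02 m/s and contact force between the fingers and cover below 0.1 N); the robot touches nothing.
It fails at once if the fingers squeeze or push the cover with more than 50 N in all (25 N a finger) (contact force between the fingers and cover above 50 N).
It fails at once if more than 8 N between the cover (with its tab) and the logger (contact force between cover and logger above 8 N).
It fails at once if the cover is let go away from the logger with its origin more than 30 mm above the tray's underside (20 mm above where it comes to rest) (contact force between the fingers and cover below 0.01 N and z of cover in the frame of tray above 0.03 m and (horizontal distance between cover and logger above 0.03 m or z of cover in the frame of logger above 0.06 m)).
It fails at once if a bystander (dropper bottle, either vial, bead pot) is moved more than 20 mm or tipped (distance of any of dropper, blue_vial, red_vial, bead_pot from where it was at the start of the episode above 0.02 m or angle between any of dropper, blue_vial, red_vial, bead_pot's own z axis and vertical above 0.5 rad).
It also fails if it takes over 64 s, if anything falls off the work surface, if the arm or the gripper's body presses on something with over 40 N, if the wrist force passes 120 N, or if a joint passes its speed limit or range.

## Working session

There is one attempt and no reset: what is moved stays moved. The work goes in short steps, Python scripts to look and compute and a shell command to move; the robot and the scene stay as the last step left them, time stands still between calls to the robot, and variables do not carry over. Pictures are saved under pics/ and viewed, and the job is handed in when it is done.

```bash
ls; mkdir -p pics
python3 - <<'E'
from plant import bot, imaging
import cv2
print(bot.get_obs())
for n in ["scene","top","wrist"]:
    d=imaging.get_image(n); cv2.imwrite(f"pics/{n}0.png",d["pixels"][:,:,::-1]); print(n,d["fov_y"],d["cx"],d["cy"],d["world_from_camera"])
    for t in ["logger","cover","tab","tab_pad","plain_pad","tray","dropper","blue_vial","red_vial","bead_pot"]:
        print(t,[(r["score"],r["centre"]) for r in imaging.find_in(n,t)][:2])
E
```

```text
pics
{'time': 0.0, 'joint_pos': array([ 1.48660627e+00,  3.85579774e-01,  6.63039762e-03, -5.27962653e-04,
       -1.19399594e+00, -2.58608529e-01]), 'qd': array([-4.88598007e-04, -1.85149389e-03, -1.59067404e-05, -1.06817746e-03,
       -3.82865280e-04,  8.58552207e-04]), 'tau': array([-3.48071053e-04, -3.90656984e+01,  1.87403280e+01,  4.21979517e+00,
        1.10317388e-02, -1.98970829e-04]), 'ee_pos': array([0.2098447 , 0.58807892, 0.22144308]), 'eef_rot': array([-5.76060580e-01,  8.17406260e-01, -6.65346648e-04, -8.78664058e-04]), 'wrist_force': array([ 0.86145034,  0.13584436, -0.36512777]), 'wrist_torque': array([-0.02014504, -0.02448423,  0.03671067]), 'gripper_width': 0.08725474242443937}
scene 48.07933321861907 320.71214589616204 203.28318826029522 [[ 0.65375319 -0.5841399   0.48102738  0.01252094]
 [-0.75656803 -0.49235154  0.43034263 -0.3896348 ]
 [-0.01454573 -0.64526781 -0.76381796  0.89412585]
 [ 0.          0.          0.          1.        ]]
logger [(0.96, [0.4575, -0.058, 0.0319])]
cover [(0.68, [0.4831, -0.036, 0.0614])]
tab []
tab_pad []
plain_pad [(0.93, [0.4799
[... 665 characters left out ...]
d [(0.65, [0.5149, 0.2019, 0.0043])]
plain_pad [(0.65, [0.4903, -0.0316, 0.0619])]
tray [(0.94, [0.5144, 0.2013, 0.0049])]
dropper [(0.58, [0.5942, -0.2333, 0.0478])]
blue_vial []
red_vial [(0.59, [0.4448, -0.2503, 0.049])]
bead_pot [(0.78, [0.541, 0.4399, 0.0637])]
wrist 61.97517848491308 311.9419317028625 199.605695497204 [[-3.36039476e-01 -9.05594877e-01 -2.58796040e-01  2.79264922e-01]
 [-9.41847551e-01  3.22867474e-01  9.31653617e-02  5.64183180e-01]
 [-8.13250546e-04  2.75053655e-01 -9.61428534e-01  3.84140751e-01]
 [ 0.00000000e+00  0.00000000e+00  0.00000000e+00  1.00000000e+00]]
logger []
cover []
tab []
tab_pad []
plain_pad []
tray []
dropper []
blue_vial []
red_vial []
bead_pot []
```

View pics/scene0.png

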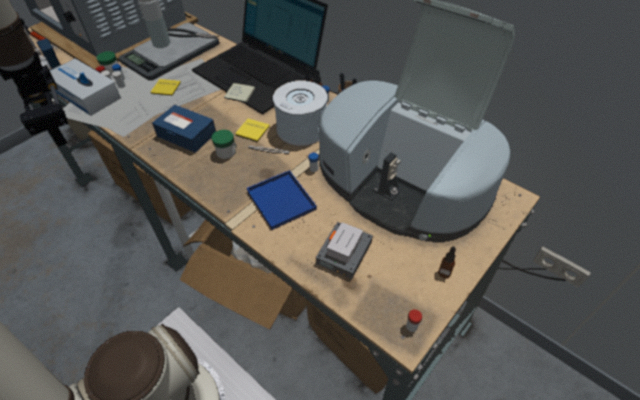

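View pics/top0.png

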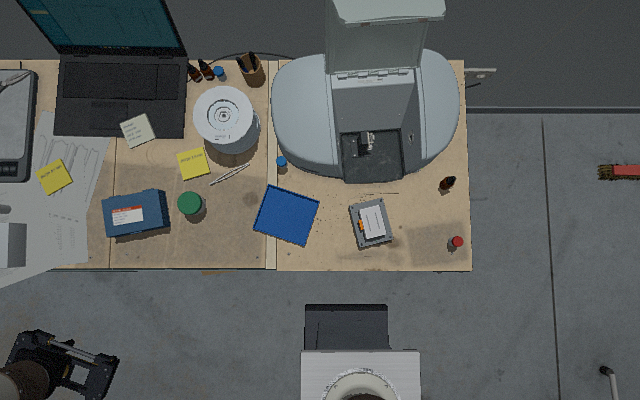

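Run:
```python
import cv2
a=cv2.imread("pics/top0.png")[180:265,240:410]; b=cv2.imread("pics/scene0.png")[160:290,240:400]
cv2.imwrite("pics/z1.png",cv2.resize(a,None,fx=4.7,fy=4.7,interpolation=2)); cv2.imwrite("pics/z2.png",cv2.resize(b,None,fx=4.5,fy=4.5,interpolation=2))
```

```text
(no output)
```

View pics/z1.png

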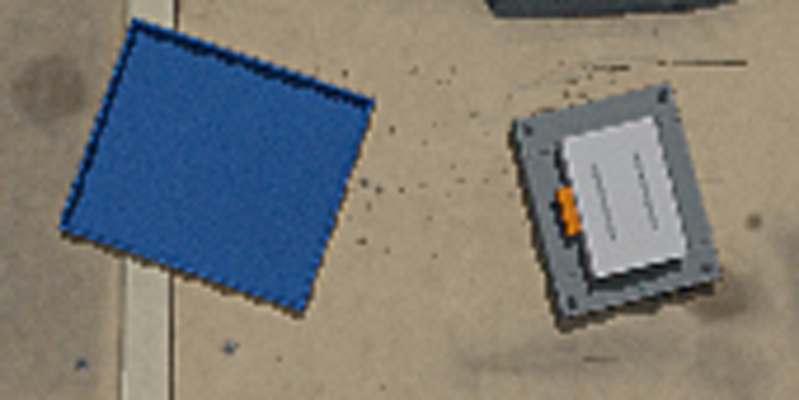

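View pics/z2.png

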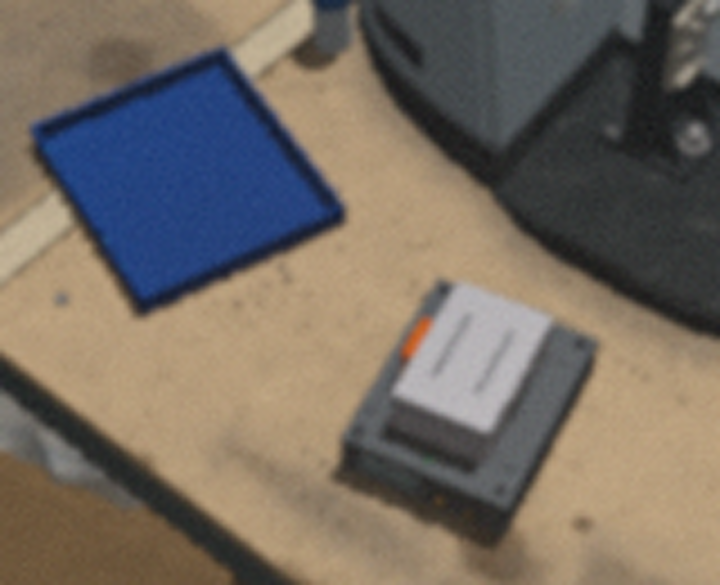

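```bash
cat > h.py <<'E'
import numpy as np, cv2
from scipy.spatial.transform import Rotation as R
from plant import bot, imaging
def rel(target,yaw=None):
    """world target (TCP) and yaw of tool x (deg) -> tool shift mm, turn deg"""
    o=bot.get_obs(); Rm=R.from_quat(o["eef_rot"]).as_matrix()
    s=Rm.T@(np.array(target)-o["ee_pos"])*1000
    y0=np.degrees(np.arctan2(Rm[1,0],Rm[0,0]))
    t=None if yaw is None else -((yaw-y0+180)%360-180)
    print("t",round(o["time"],2),"pos",o["ee_pos"].round(4),"yaw",y0.round(2),"z",Rm[:,2].round(4),"shift",s.round(1),"turn",t,"w",o["gripper_width"].round(4),"F",o["wrist_force"].round(2),"q",o["joint_pos"].round(2))
def snap(n,f):
    d=imaging.get_image(n); cv2.imwrite(f"pics/{f}.png",d["pixels"][:,:,::-1]); np.savez(f"pics/{f}.npz",**d); return d
def cam(d):
    f=200/np.tan(np.radians(float(d["fov_y"]))/2); return f,float(d["cx"]),float(d["cy"]),np.array(d["world_from_camera"])
def ray(d,u,v):
    f,cx,cy,T=cam(d); r=T[:3,:3]@np.array([(u-cx)/f,(v-cy)/f,1]); return T[:3,3],r
def onz(d,u,v,z):
    c,r=ray(d,u,v); return c+r*(z-c[2])/r[2]
def proj(d,p):
    f,cx,cy,T=cam(d); q=T[:3,:3].T@(np.array(p)-T[:3,3]); return np.array([cx+f*q[0]/q[2],cy+f*q[1]/q[2]])
def tri(*obs):
    A=np.zeros((3,3));b=np.zeros(3)
    for d,u,v in obs:
        c,r=ray(d,u,v); r/=np.linalg.norm(r); P=np.eye(3)-np.outer(r,r); A+=P;b+=P@c
    return np.linalg.solve(A,b)
E
python3 -c "
from h import *
rel([0.49,-0.03,0.22],102.4)"
```

```text
Traceback (most recent call last):
  File "h.py", line 10, in rel
    print("t",round(o["time"],2),"pos",o["ee_pos"].round(4),"yaw",y0.round(2),"z",Rm[:,2].round(4),"shift",s.round(1),"turn",t,"w",o["gripper_width"].round(4),"F",o["wrist_force"].round(2),"q",o["joint_pos"].round(2))
                                                                                                                                   ^^^^^^^^^^^^^^^^^^^^^^^^
AttributeError: 'float' object has no attribute 'round'
```

```bash
sed -i 's/o\["gripper_width"\].round(4)/round(o["gripper_width"],4)/' h.py
python3 -c "
from h import *
rel([0.49,-0.03,0.22],102.4)"
```

```text
t 1.65 pos [0.21   0.5886 0.2226] yaw -109.64 z [-1.e-04  0.e+00 -1.e+00] shift [ 488.5 -471.6    2.5] turn 147.9580729871426 w 0.0869 F [-0.51 -0.09 -0.92] q [ 1.49  0.38  0.01 -0.   -1.19 -0.26]
```

```bash
python3 -m creep '[[[87,15,-15,0,7],[87,43,-41,0,14],[87,70,-68,0,21],[87,98,-95,0,28],[87,126,-122,0,35],[87,154,-149,0,42],[87,182,-176,0,49],[87,210,-202,0,56]]]'; python3 -c "
from h import *
rel([0.49,-0.03,0.22],102.4)"
```

```text
time: 2.32
ee_pos: [0.3301, 0.3211, 0.2228]
eef_rot: [-0.122, 0.993, 0.0, 0.0]
wrist_force: [0.6, 0.2, -1.0]
gripper_width: 0.087
t 2.32 pos [0.3301 0.3211 0.2228] yaw -165.96 z [ 5.e-04  6.e-04 -1.e+00] shift [ -69.9 -379.4    2.7] turn 91.64003895115297 w 0.087 F [ 0.58  0.22 -1.03] q [ 1.13  0.1  -0.38  0.   -1.09 -0.88]
```

```bash
python3 -m creep '[[[87,-7,-38,0,7],[87,-14,-76,0,14],[87,-21,-115,0,21],[87,-28,-154,0,28],[87,-35,-192,0,35],[87,-42,-230,0,42],[87,-49,-268,0,49],[87,-56,-306,0,56]]]'; python3 -c "
from h import *
rel([0.49,-0.03,0.22],102.4)"
```

```text
time: 2.98
ee_pos: [0.4592, 0.036, 0.2233]
eef_rot: [0.361, 0.933, 0.001, 0.001]
wrist_force: [1.2, 1.2, 0.6]
gripper_width: 0.0867
t 2.98 pos [0.4592 0.036  0.2233] yaw 137.71 z [ 0.0017  0.0011 -1.    ] shift [-67.2 -28.1   3.2] turn 35.31071295053147 w 0.0867 F [1.16 1.17 0.57] q [ 0.43  0.1  -0.38 -0.   -1.09 -1.17]
```

```bash
python3 -m creep '[[[87,-20,-9,1,7],[87,-40,-18,2,14],[87,-60,-25,3,21],[87,-67,-28,3,28],[87,-67,-28,3,35],[87,-67,-28,3,35.3],[87,-67,-28,3,35.3]]]'
python3 - <<'E'
from h import *
rel([0.49,-0.03,0.22],102.4)
d=snap("wrist","w1")
for t in ["logger","cover","tab","tab_pad","plain_pad"]:
    print(t,[(r["score"],r["centre"]) for r in imaging.find_in("wrist",t)][:2])
E
```

```text
time: 3.57
ee_pos: [0.4899, -0.0299, 0.2202]
eef_rot: [0.626, 0.78, 0.001, 0.0]
wrist_force: [0.3, 0.2, 0.3]
gripper_width: 0.0869
t 3.57 pos [ 0.4899 -0.0299  0.2202] yaw 102.56 z [ 0.0017  0.0011 -1.    ] shift [-0.1  0.1  0.2] turn 0.15597152368584943 w 0.0869 F [0.31 0.16 0.27] q [ 0.27  0.16 -0.32 -0.   -1.1  -1.62]
logger [(0.61, [0.4705, -0.0403, 0.0296]), (0.57, [0.4922, 0.1815, 0.0075])]
cover [(0.83, [0.4878, -0.0306, 0.0583])]
tab []
tab_pad [(0.72, [0.4859, -0.0036, 0.0539])]
plain_pad [(0.73, [0.488, -0.0332, 0.0563])]
```

View pics/w1.png

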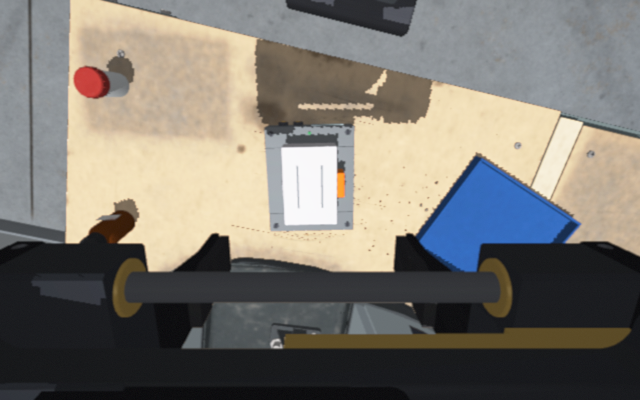

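Run:
```python
import cv2
a=cv2.imread("pics/w1.png")[110:245,250:370]
cv2.imwrite("pics/z3.png",cv2.resize(a,None,fx=4.4,fy=4.4,interpolation=2))
```

```text
(no output)
```

View pics/z3.png

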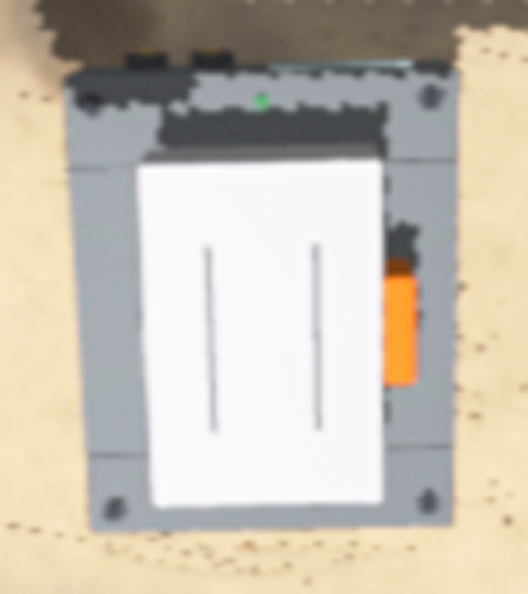

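```bash
python3 -m creep '[[[87,25,-20,0,0],[87,50,-40,0,0],[87,50,-40,0,0],[87,50,-40,0,0],[87,50,-40,0,0]]]'
cat > meas.py <<'E'
from h import *
def corners(d,show=False):
    im=d["pixels"]; hsv=cv2.cvtColor(im,cv2.COLOR_RGB2HSV)
    m=((hsv[...,2]>215)&(hsv[...,1]<25)).astype(np.uint8)
    m=cv2.morphologyEx(m,cv2.MORPH_CLOSE,np.ones((5,5)))
    n,l,s,c=cv2.connectedComponentsWithStats(m)
    best=max(range(1,n),key=lambda i:s[i,4]); mm=(l==best).astype(np.uint8)
    cs=max(cv2.findContours(mm,cv2.RETR_EXTERNAL,cv2.CHAIN_APPROX_NONE)[0],key=cv2.contourArea)
    q=cv2.approxPolyDP(cs,0.05*cv2.arcLength(cs,True),True)[:,0].astype(float)
    # refine with line fits per side
    pts=cs[:,0].astype(float); L=[]
    for i in range(len(q)):
        a,b=q[i],q[(i+1)%len(q)]; t=(b-a)/np.linalg.norm(b-a); nn=np.array([-t[1],t[0]])
        s1=(pts-a)@t; d1=(pts-a)@nn
        k=(abs(d1)<3)&(s1>6)&(s1<np.linalg.norm(b-a)-6)
        v=cv2.fitLine(pts[k].astype(np.float32),cv2.DIST_HUBER,0,.01,.01)[:,0]; L.append(v)
    out=[]
    for i in range(len(q)):
        p,r=L[i-1],L[i]; A=np.array([[p[0],-r[0]],[p[1],-r[1]]]); x=np.linalg.solve(A,[r[2]-p[2],r[3]-p[3]]); out.append(p[2:]+x[0]*p[:2])
    out=np.array(out); c=out.mean(0)
    # pixel index contour lies half a px inside: push outward
    out+=0.5*np.sign(out-c)
    print(s[best],out.round(1).tolist()); return out
def tabcen(d):
    hsv=cv2.cvtColor(d["pixels"],cv2.COLOR_RGB2HSV)
    m=((hsv[...,0]>8)&(hsv[...,0]<20)&(hsv[...,1]>180)&(hsv[...,2]>200)).astype(np.uint8)
    n,l,s,c=cv2.connectedComponentsWithStats(m); i=max(range(1,n),key=lambda i:s[i,4]); print("tab",s[i],c[i].round(1)); return c[i]
E
python3 - <<'E'
from meas import *
rel([0.49,-0.03,0.22],102.4)
a=dict(np.load("pics/w1.npz")); b=snap("wrist","w2")
ca,cb=corners(a),corners(b); ta,tb=tabcen(a),tabcen(b)
def srt(c):
    m=c.mean(0); return c[np.argsort(np.arctan2(*(c-m).T[::-1]))]
P=np.array([tri((a,*x),(b,*y)) for x,y in zip(srt(ca),srt(cb))]); print(P.round(4))
print("sides",[np.linalg.norm(P[i]-P[i-1]).round(4) for i in range(4)],"cen",P.mean(0).round(4),"tab",tri((a,*ta),(b,*tb)).round(4))
for nm,d,c in(("a",a,srt(ca)),("b",b,srt(cb))):
    Q=np.array([onz(d,*x,.06) for x in c]); print(Q.round(4).tolist(),Q.mean(0).round(4),[np.linalg.norm(Q[i]-Q[i-1]).round(4) for i in range(4)],[np.degrees(np.arctan2(*(Q[i]-Q[i-1])[1::-1])).round(2) for i in range(4)])
E
```

```text
time: 4.28
ee_pos: [0.4405, 0.011, 0.2208]
eef_rot: [0.625, 0.78, 0.002, 0.001]
wrist_force: [0.4, 0.4, -0.1]
gripper_width: 0.0871
t 4.28 pos [0.4405 0.011  0.2208] yaw 102.58 z [ 0.0033  0.0013 -1.    ] shift [-50.8  39.4   0.9] turn 0.18174806883990868 w 0.0871 F [ 0.39  0.43 -0.1 ] q [ 0.4   0.06 -0.42  0.   -1.08 -1.75]
[ 281  147   56   78 4195] [[280.70001220703125, 146.5], [284.0, 225.0], [336.5, 223.3000030517578], [336.5, 146.5]]
[ 232  186   56   73 3734] [[284.6000061035156, 185.39999389648438], [231.3000030517578, 187.0], [237.39999389648438, 258.5], [287.8999938964844, 258.5]]
tab [338 173   6  24 143] [340.5 184.4]
tab [288 210   7  23 149] [291.1 220.4]
[[ 0.4596 -0.0652  0.0619]
 [ 0.4477 -0.0136  0.0592]
 [ 0.5233  0.0049  0.0629]
 [ 0.539  -0.0473  0.0558]]
sides [np.float64(0.0817), np.float64(0.0531), np.float64(0.0779), np.float64(0.0551)] cen [ 0.4924 -0.0303  0.06  ] tab [4.848e-01 2.000e-04 5.310e-02]
[[0.4595, -0.0658, 0.06], [0.4478, -0.0135, 0.06], [0.5241, 0.0052, 0.06], [0.5376, -0.0471, 0.06]] [ 0.4923 -0.0303  0.06  ] [np.float64(0.0803), np.float64(0.0536), np.float64(0.0785), np.float64(0.054)] [np.float64(-166.53), np.float64(102.55), np.float64(13.73), np.float64(-75.44)]
[[0.4605, -0.0652, 0.06], [0.4473, -0.0138, 0.06], [0.5249, 0.0052, 0.06], [0.5366, -0.047, 0.06]] [ 0.4923 -0.0302  0.06  ] [np.float64(0.0782), np.float64(0.0531), np.float64(0.0799), np.float64(0.0535)] [np.float64(-166.55), np.float64(104.36), np.float64(13.79), np.float64(-77.44)]
```

View pics/w2.png

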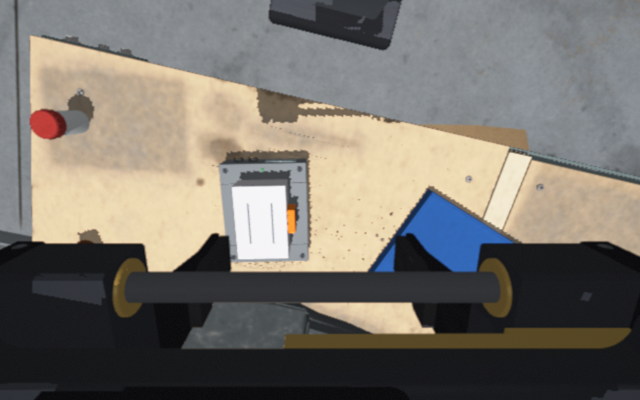

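```bash
python3 -c "
from h import *
rel([0.4915,-0.0269,0.10],103.6)"
```

```text
t 4.33 pos [0.4407 0.0108 0.2206] yaw 102.53 z [ 0.0028  0.0012 -1.    ] shift [-47.9  41.1 120.7] turn -1.0688480639720979 w 0.0869 F [0.24 0.   0.44] q [ 0.4   0.07 -0.42 -0.   -1.08 -1.75]
```

```bash
python3 -m creep '[[[87,-20,15,20,-0.5],[87,-38,32,50,-1.1],[87,-48,41,80,-1.1],[87,-48,41,105,-1.1],[87,-48,41,121,-1.1],[87,-48,41,121,-1.1],[87,-48,41,121,-1.1]]]'
python3 - <<'E'
from meas import *
rel([0.4915,-0.0269,0.034],103.6)
d=snap("wrist","w3")
c=corners(d);tabcen(d)
Q=np.array([onz(d,*x,.06) for x in c]); print(Q.round(4).tolist(),Q.mean(0).round(4),[np.linalg.norm(Q[i]-Q[i-1]).round(4) for i in range(4)],[np.degrees(np.arctan2(*(Q[i]-Q[i-1])[1::-1])).round(2) for i in range(4)])
E
```

```text
time: 4.92
ee_pos: [0.4917, -0.0278, 0.0989]
eef_rot: [0.618, 0.786, 0.0, 0.0]
wrist_force: [0.1, 0.1, 1.1]
gripper_width: 0.0867
t 4.92 pos [ 0.4917 -0.0278  0.0989] yaw 103.59 z [ 7.e-04  1.e-04 -1.e+00] shift [ 0.9 -0.  64.9] turn -0.0065124221499672785 w 0.0867 F [0.11 0.07 1.09] q [ 0.27  0.3  -0.48  0.   -0.79 -1.61]
[ 264  217   84   54 4281] [[262.79998779296875, 218.39999389648438], [266.20001220703125, 270.5], [346.5, 270.5], [346.5, 218.5]]
tab [349 214  10  29 264] [353.2 228. ]
[[0.492, -0.0585, 0.06], [0.5275, -0.049, 0.06], [0.5149, 0.0031, 0.06], [0.4795, -0.0066, 0.06]] [ 0.5035 -0.0278  0.06  ] [np.float64(0.0533), np.float64(0.0368), np.float64(0.0536), np.float64(0.0367)] [np.float64(-76.48), np.float64(14.82), np.float64(103.58), np.float64(-164.76)]
```

View pics/w3.png

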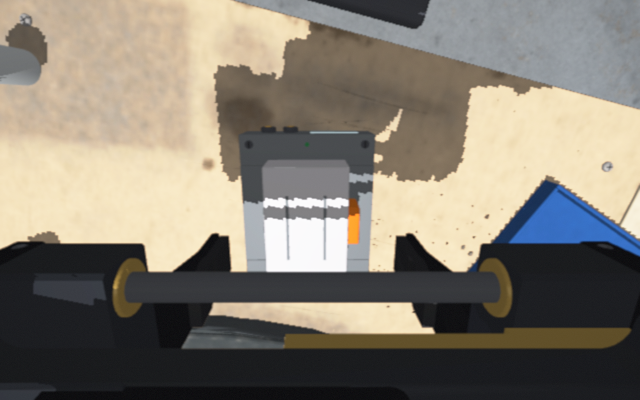

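```bash
python3 -m creep '[[[87,1,0,15,0],[87,1,0,30,0],[87,1,0,42,0],[87,1,0,50,0],[87,1,0,56,0],[87,1,0,60,0],[87,1,0,62,0],[87,1,0,62,0]]]'
python3 - <<'E'
from meas import *
rel([0.4915,-0.0269,0.034],103.6)
E
```

```text
time: 5.63
ee_pos: [0.4928, -0.0263, 0.0384]
eef_rot: [0.618, 0.786, 0.002, 0.001]
wrist_force: [-1.1, 0.9, 0.0]
gripper_width: 0.0869
t 5.63 pos [ 0.4928 -0.0263  0.0384] yaw 103.63 z [ 4.1e-03  9.0e-04 -1.0e+00] shift [-0.3 -1.4  4.3] turn 0.029271314840457308 w 0.0869 F [-1.09  0.89  0.01] q [ 0.28  0.39 -0.54  0.   -0.63 -1.61]
```

```bash
python3 -m creep '[[[87,0,-1,2,0],[87,0,-1,4,0],[87,0,-1,4,0],[80,0,-1,4,0],[74,0,-1,4,0],[70,0,-1,4,0],[68,0,-1,4,0],[68,0,-1,4,0]]]' 3
python3 - <<'E'
from meas import *
rel([0.4915,-0.0269,0.034],103.6)
snap("wrist","w4")
E
```

```text
time: 6.3
ee_pos: [0.4919, -0.0265, 0.0344]
eef_rot: [0.618, 0.786, 0.002, 0.001]
wrist_force: [0.6, 0.1, -0.5]
gripper_width: 0.0694
t 6.3 pos [ 0.4919 -0.0265  0.0344] yaw 103.63 z [ 4.3e-03  9.0e-04 -1.0e+00] shift [-0.3 -0.4  0.4] turn 0.032158926461704596 w 0.0694 F [ 0.6   0.07 -0.46] q [ 0.28  0.39 -0.55  0.   -0.62 -1.61]
```

View pics/w4.png

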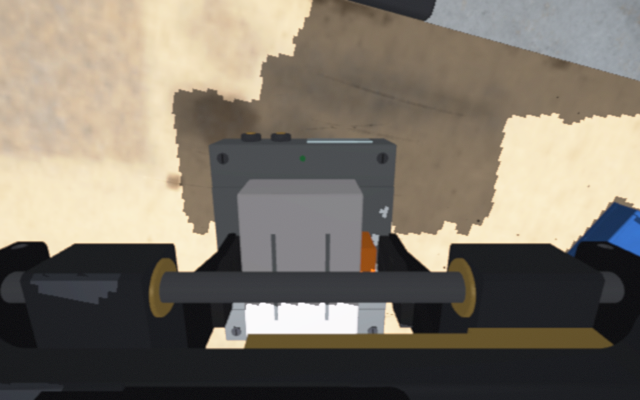

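```bash
python3 -m creep '[[[67,0,0,0,0],[66,0,0,0,0],[65.5,0,0,0,0],[65,0,0,0,0],[64.5,0,0,0,0],[64.5,0,0,0,0]]]' 3;  python3 -m creep '[[[64,0,0,0,0],[63.5,0,0,0,0],[63,0,0,0,0],[62.5,0,0,0,0],[62,0,0,0,0],[62,0,0,0,0]]]' 3; python3 -m creep '[[[61,0,0,0,0],[61,0,0,0,0]]]' 3
```

```text
time: 6.85
ee_pos: [0.4919, -0.0266, 0.0344]
eef_rot: [0.618, 0.786, 0.002, 0.001]
wrist_force: [0.4, -1.0, 0.1]
gripper_width: 0.0647
time: 7.35
ee_pos: [0.492, -0.0268, 0.0345]
eef_rot: [0.618, 0.786, 0.002, 0.002]
wrist_force: [1.5, -1.9, 1.0]
gripper_width: 0.0632
time: 7.52
ee_pos: [0.492, -0.0268, 0.0345]
eef_rot: [0.618, 0.786, 0.002, 0.002]
wrist_force: [0.9, -2.1, 0.2]
gripper_width: 0.063
```

```bash
cat >> h.py <<'E'
def st():
    o=bot.get_obs(); Rm=R.from_quat(o["eef_rot"]).as_matrix(); print(o["time"],"Ftool",(Rm.T@o["wrist_force"]).round(2),"Ttool",(Rm.T@o["wrist_torque"]).round(3),"w",round(o["gripper_width"],4),"pos",o["ee_pos"].round(4))
E
python3 -c "from h import *;st()"
python3 -m creep '[[[61,-0.3,0,0,0],[61,-0.5,0,0,0],[61,-0.5,0,0,0]]]' 3 >/dev/null;python3 -c "from h import *;st()"; python3 -m creep '[[[61,0,0,0,0]]]' 3 >/dev/null;python3 -c "from h import *;st()"; python3 -m creep '[[[61,0,0,0,0]]]' 3 >/dev/null;python3 -c "from h import *;st()"
```

```text
7.5167 Ftool [-2.21  0.34 -0.15] Ttool [-0.161 -0.471 -0.037] w 0.063 pos [ 0.492  -0.0268  0.0345]
7.7667 Ftool [ 1.38  0.52 -1.15] Ttool [-0.15   0.234  0.016] w 0.0633 pos [ 0.4921 -0.027   0.0345]
7.85 Ftool [-0.07  0.29 -0.88] Ttool [-0.137 -0.177  0.052] w 0.0629 pos [ 0.492  -0.0269  0.0345]
7.9333 Ftool [-0.61 -0.86 -0.27] Ttool [-0.148 -0.138  0.004] w 0.0634 pos [ 0.492  -0.0269  0.0345]
```

```bash
python3 -m creep '[[[62.5,-0.2,0,0,0],[62,-0.4,0,0,0],[62,-0.5,0,0,0],[62,-0.5,0,0,0]]]' 8 >/dev/null;python3 -c "from h import *;st()"; python3 -m creep '[[[62,0,0,0,0]]]' 8 >/dev/null;python3 -c "from h import *;st()"; python3 -m creep '[[[62,0,0,0,0]]]' 8 >/dev/null;python3 -c "from h import *;st()"
```

```text
8.2667 Ftool [ 0.3  -0.61 -0.63] Ttool [-0.152  0.202 -0.014] w 0.0624 pos [ 0.4921 -0.0273  0.0345]
8.35 Ftool [ 1.16  0.69 -0.31] Ttool [-0.118  0.056  0.049] w 0.0619 pos [ 0.4921 -0.0274  0.0345]
8.4333 Ftool [ 0.16  0.39 -0.66] Ttool [-0.116  0.119  0.012] w 0.0619 pos [ 0.4921 -0.0274  0.0345]
```

```bash
python3 -m creep '[[[61.5,-0.2,0,0,0],[61,-0.4,0,0,0],[61,-0.5,0,0,0],[61,-0.5,0,0,0]]]' 10 >/dev/null;python3 -c "from h import *;st()"; python3 -m creep '[[[61,0,0,0,0]]]' 10 >/dev/null;python3 -c "from h import *;st()"; python3 -m creep '[[[60.5,-0.2,0,0,0],[60,-0.4,0,0,0],[60,-0.5,0,0,0],[60,-0.5,0,0,0]]]' 12 >/dev/null;python3 -c "from h import *;st()"; python3 -m creep '[[[60,0,0,0,0]]]' 12 >/dev/null;python3 -c "from h import *;st()"
```

```text
8.7667 Ftool [ 0.4   0.18 -0.93] Ttool [-0.109  0.201  0.003] w 0.061 pos [ 0.4923 -0.0279  0.0345]
8.85 Ftool [ 0.03 -0.03 -0.59] Ttool [-0.116  0.21   0.002] w 0.0613 pos [ 0.4923 -0.0279  0.0345]
9.1833 Ftool [-0.29 -0.72  0.15] Ttool [-0.085  0.223  0.035] w 0.0601 pos [ 0.4924 -0.0284  0.0345]
9.2667 Ftool [ 0.81  0.3  -0.32] Ttool [-0.181  0.322 -0.015] w 0.0604 pos [ 0.4924 -0.0284  0.0345]
```

```bash
python3 -m creep '[[[59.5,-0.1,0,0,0],[59,-0.3,0,0,0],[59,-0.4,0,0,0],[59,-0.4,0,0,0]]]' 14 >/dev/null;python3 -c "from h import *;st()"; python3 -m creep '[[[59,0,0,0,0]]]' 14 >/dev/null;python3 -c "from h import *;st()"; python3 -m creep '[[[58.5,-0.1,0,0,0],[58,-0.3,0,0,0],[58,-0.4,0,0,0],[58,-0.4,0,0,0]]]' 15 >/dev/null;python3 -c "from h import *;st()"; python3 -m creep '[[[58,0,0,0,0]]]' 15 >/dev/null;python3 -c "from h import *;st()"
```

```text
9.6 Ftool [-1.   -0.05 -0.86] Ttool [-0.108  0.091  0.015] w 0.0592 pos [ 0.4925 -0.0288  0.0345]
9.6833 Ftool [ 0.85  0.6  -0.4 ] Ttool [-0.185  0.197 -0.012] w 0.0594 pos [ 0.4926 -0.0289  0.0345]
10.0167 Ftool [ 0.08  0.09 -1.05] Ttool [-0.137 -0.016  0.021] w 0.0581 pos [ 0.4926 -0.0293  0.0345]
10.1 Ftool [ 0.04 -0.31 -0.92] Ttool [-0.072  0.16  -0.008] w 0.058 pos [ 0.4927 -0.0293  0.0346]
```

```bash
python3 -m creep '[[[57.5,-0.2,0,0,0],[57,-0.4,0,0,0],[57,-0.5,0,0,0],[57,-0.5,0,0,0]]]' 17 >/dev/null;python3 -c "from h import *;st()"; python3 -m creep '[[[57,0,0,0,0]]]' 17 >/dev/null;python3 -c "from h import *;st()"; python3 -m creep '[[[56.5,-0.2,0,0,0],[56,-0.4,0,0,0],[55.5,-0.5,0,0,0],[55,-0.5,0,0,0]]]' 18 >/dev/null;python3 -c "from h import *;st()"; python3 -m creep '[[[55,0,0,0,0]]]' 18 >/dev/null;python3 -c "from h import *;st()";python3 -m creep '[[[54,0,0,0,0]]]' 18 >/dev/null;python3 -c "from h import *;st()"
```

```text
10.4333 Ftool [ 0.24  0.18 -0.79] Ttool [-0.114  0.282 -0.053] w 0.0576 pos [ 0.4927 -0.0298  0.0345]
10.5167 Ftool [-0.09 -0.13 -1.19] Ttool [-0.135  0.101  0.006] w 0.0575 pos [ 0.4928 -0.0298  0.0346]
10.85 Ftool [-0.05  0.1  -0.95] Ttool [-0.068 -0.073  0.01 ] w 0.0557 pos [ 0.4929 -0.0304  0.0346]
10.9333 Ftool [ 1.05  0.42 -1.01] Ttool [-0.102  0.38   0.013] w 0.0558 pos [ 0.4929 -0.0305  0.0346]
11.0167 Ftool [ 0.2  -0.51 -0.03] Ttool [-0.128  0.235  0.016] w 0.0556 pos [ 0.4929 -0.0305  0.0346]
```

```bash
python3 -m creep '[[[54,0,0,-0.5,0],[54,0,0,-1,0],[54,0,0,-1.5,0],[54,0,0,-1.5,0]]]' 19 >/dev/null;python3 -c "from h import *;st()"; python3 -m creep '[[[54,0,0,-0.5,0],[54,0,0,-1,0],[54,0,0,-1.5,0],[54,0,0,-2,0]]]' 19 >/dev/null;python3 -c "from h import *;st()"
```

```text
11.35 Ftool [0.11 0.51 0.8 ] Ttool [-0.158  0.063 -0.053] w 0.0556 pos [ 0.4929 -0.0305  0.0361]
11.6833 Ftool [-0.62 -0.02  0.97] Ttool [-0.132  0.024  0.006] w 0.0557 pos [ 0.4928 -0.0305  0.0381]
```

```bash
python3 -m creep '[[[54,0,0,-0.7,0],[54,0,0,-1.5,0],[54,0,0,-2.2,0],[54,0,0,-3,0]]]' 19 >/dev/null;python3 -c "from h import *;st()"; python3 -m creep '[[[54,0,0,-0.7,0],[54,0,0,-1.5,0],[54,0,0,-2.2,0],[54,0,0,-3,0]]]' 19 >/dev/null;python3 -c "from h import *;st()"
python3 - <<'E'
from h import *
snap("wrist","w5")
E
```

```text
12.0167 Ftool [ 0.46 -0.37  0.61] Ttool [-0.157  0.025  0.039] w 0.0557 pos [ 0.4928 -0.0305  0.0412]
12.35 Ftool [-0.04  0.54  0.13] Ttool [-0.158  0.037 -0.029] w 0.0559 pos [ 0.4928 -0.0305  0.0443]
```

View pics/w5.png

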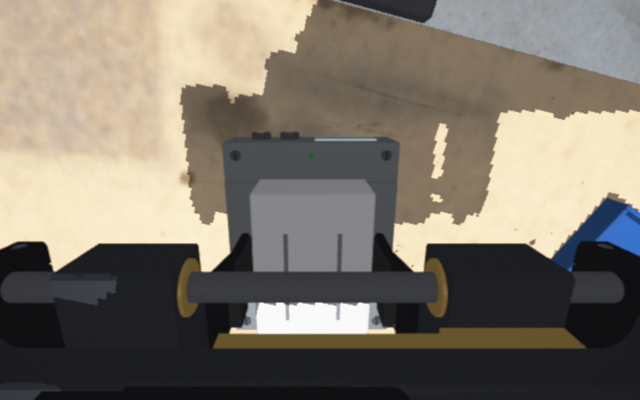

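```bash
python3 -m creep '[[[54,0,0,-2,0],[54,0,0,-5,0],[54,0,0,-9,0],[54,0,0,-14,0],[54,0,0,-20,0],[54,0,0,-26,0],[54,0,0,-32,0],[54,0,0,-36,0]]]' 20 >/dev/null;python3 -c "from h import *;st()"; python3 -m creep '[[[54,0,0,-5,0],[54,0,0,-12,0],[54,0,0,-18,0],[54,0,0,-20,0],[54,0,0,-20,0]]]' 20 >/dev/null;python3 - <<'E'
from h import *
st()
snap("wrist","w6");snap("scene","s6");d=snap("top","t6")
for n in ["scene","top","wrist"]:
    print([(r["score"],r["centre"]) for r in imaging.find_in(n,"cover")],[(r["score"],r["centre"]) for r in imaging.find_in(n,"tray")])
im=cv2.imread("pics/t6.png")[180:265,240:410]; im2=cv2.imread("pics/s6.png")[140:290,230:400]
cv2.imwrite("pics/z6.png",np.vstack([cv2.resize(im,(600,300),interpolation=2),cv2.resize(im2,(600,530)[:2],interpolation=2)])[:600] if False else cv2.resize(im2,None,fx=4,fy=4,interpolation=2))
E
```

```text
13.0667 Ftool [0.43 0.22 0.48] Ttool [-0.137  0.048 -0.03 ] w 0.0556 pos [ 0.4931 -0.0304  0.0815]
13.4833 Ftool [ 0.3  -0.25  1.04] Ttool [-0.123 -0.011 -0.003] w 0.0557 pos [ 0.4935 -0.0303  0.1023]
[(0.59, [0.4683, -0.0365, 0.1285])] [(0.65, [0.5128, 0.2033, 0.0042])]
[] [(0.83, [0.5336, 0.2194, 0.0044])]
[(0.78, [0.4742, -0.0317, 0.129])] [(0.89, [0.4634, 0.175, 0.0044])]
```

View pics/z6.png

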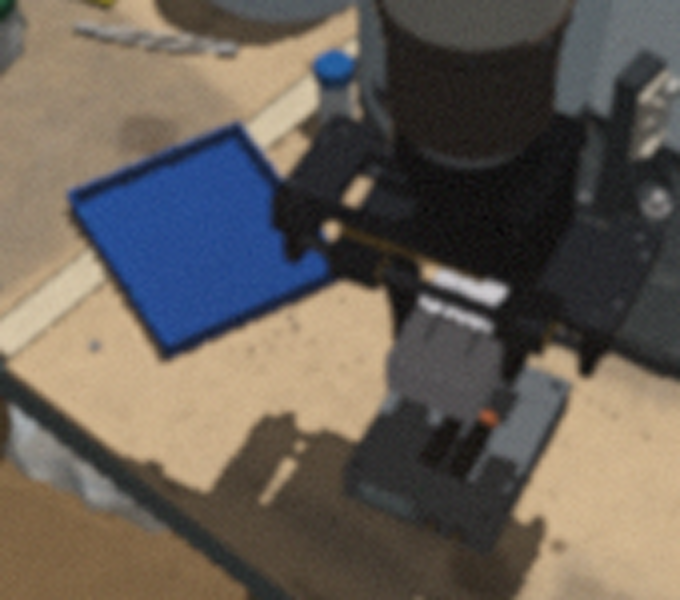

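View pics/w6.png

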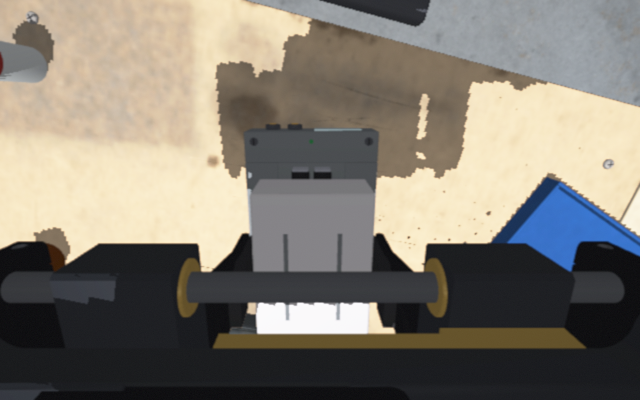

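```bash
cat > tray.py <<'E'
from h import *
def tray(n,f,z=0.016):
    d=imaging.get_image(n) if f is None else f
    im=d["pixels"]; hsv=cv2.cvtColor(im,cv2.COLOR_RGB2HSV)
    m=((hsv[...,0]>105)&(hsv[...,0]<125)&(hsv[...,1]>150)).astype(np.uint8)
    m=cv2.morphologyEx(m,cv2.MORPH_OPEN,np.ones((3,3)))
    k,l,s,c=cv2.connectedComponentsWithStats(m)
    i=max(range(1,k),key=lambda i:s[i,4]); print(n,s[i])
    cs=max(cv2.findContours((l==i).astype(np.uint8),cv2.RETR_EXTERNAL,cv2.CHAIN_APPROX_NONE)[0],key=cv2.contourArea)[:,0]
    P=np.array([onz(d,*p,z)[:2] for p in cs]).astype(np.float32)*1000
    r=cv2.minAreaRect(P); print(r); print(cv2.approxPolyDP(cs[:,None],8,True)[:,0].tolist())
    return d
E
python3 - <<'E'
from tray import *
import pickle
# original pictures with their calibration (cameras fixed)
for n,p,q in (("top","pics/top0.png","pics/t6.npz"),("scene","pics/scene0.png","pics/s6.npz")):
    d=dict(np.load(q)); d["pixels"]=np.ascontiguousarray(cv2.imread(p)[:,:,::-1]); tray(n,d)
rel([0.515,0.2,0.11],71.4)
E
```

```text
top [ 253  185   66   60 2412]
((516.4443969726562, 199.3755340576172), (148.5800018310547, 128.3768310546875), 71.06678771972656)
[[268, 185], [253, 228], [303, 244], [318, 201]]
scene [ 249  174   64   53 1942]
((511.1952209472656, 197.37368774414062), (144.8903350830078, 124.75463104248047), 71.22994232177734)
[[290, 174], [249, 190], [271, 226], [312, 208]]
t 13.93 pos [ 0.4929 -0.0305  0.1013] yaw 103.64 z [ 5.5e-03  8.0e-04 -1.0e+00] shift [218.7  75.9  -8.4] turn 32.24260991979992 w 0.056 F [ 0.39 -0.58  0.16] q [ 0.27  0.29 -0.48  0.   -0.79 -1.6 ]
```

```bash
python3 -m creep '[[[54,8,3,0,1],[54,24,8,0,4],[54,44,15,0,8],[54,66,23,0,12],[54,88,31,0,16],[54,110,38,0,20],[54,132,46,0,24],[54,150,52,0,27]]]' 20 >/dev/null;python3 -c "
from h import *
st();rel([0.515,0.199,0.10],71.1)"
```

```text
14.6 Ftool [-0.07  0.37  1.09] Ttool [-0.232  0.089  0.01 ] w 0.0558 pos [0.5083 0.1291 0.1015]
t 14.6 pos [0.5083 0.1291 0.1015] yaw 76.5 z [ 5.9e-03  9.0e-04 -1.0e+00] shift [69.5 -9.8  1.6] turn 5.399066173276026 w 0.0558 F [ 0.35 -0.16 -1.09] q [ 0.56  0.34 -0.41  0.   -0.82 -2.37]
```

```bash
python3 -m creep '[[[54,18,-3,0,1],[54,36,-6,0,2],[54,50,-8,0,4],[54,62,-9,0,5.4],[54,69,-10,1,5.4],[54,69.5,-10,1,5.4],[54,69.5,-10,1,5.4],[54,69.5,-10,1,5.4]]]' 20 >/dev/null;python3 - <<'E'
from tray import *
st();rel([0.515,0.199,0.06],71.1); tray("wrist",snap("wrist","w7")); snap("top","t7")
im=cv2.imread("pics/t7.png")[140:280,220:420]; cv2.imwrite("pics/z7.png",cv2.resize(im,None,fx=4,fy=4,interpolation=2))
E
```

```text
15.2667 Ftool [-1.1  -0.34  0.64] Ttool [-0.162  0.084 -0.006] w 0.0558 pos [0.5145 0.1983 0.1004]
t 15.27 pos [0.5145 0.1983 0.1004] yaw 71.09 z [ 5.1e-03  4.0e-04 -1.0e+00] shift [ 0.7  0.1 40.4] turn -0.00884288881837847 w 0.0558 F [-0.67 -0.93 -0.64] q [ 0.66  0.38 -0.34  0.   -0.84 -2.57]
wrist [  213   121   203   141 15851]
((505.7039794921875, 203.66371154785156), (147.3077850341797, 110.87492370605469), 71.08943176269531)
[[213, 122], [224, 257], [250, 235], [248, 194], [259, 178], [363, 177], [377, 197], [374, 234], [404, 261], [413, 121]]
```

View pics/w7.png

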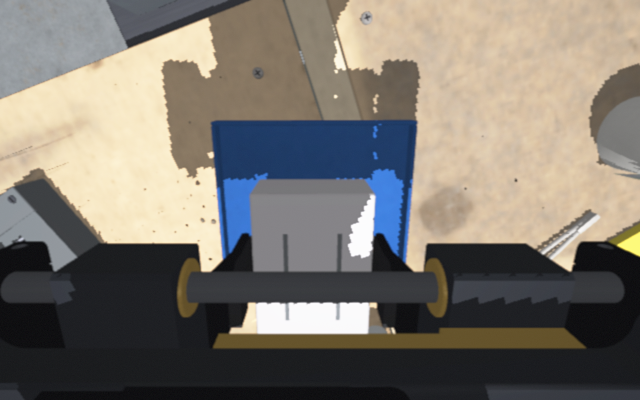

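View pics/z7.png

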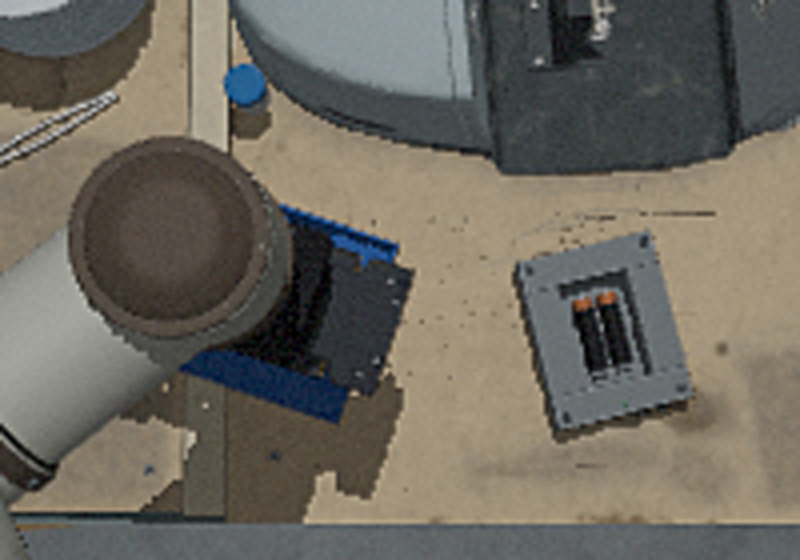

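```bash
python3 -m creep '[[[54,0,0,8,0],[54,0,0,20,0],[54,0,0,34,0],[54,0,0,48,0],[54,0,0,60,0],[54,0,0,70,0],[54,0,0,76,0],[54,0,0,79,0]]]' 20 >/dev/null;python3 -c "
from h import *
st()";python3 -m creep '[[[54,0,0,1,0],[54,0,0,1,0],[54,0,0,1,0]]]' 20 >/dev/null;python3 -c "
from h import *
st();rel([0.515,0.199,0.0155],71.1)"
```

```text
16.0333 Ftool [-0.49 -0.45  0.54] Ttool [-0.134  0.07   0.006] w 0.0552 pos [0.5146 0.1977 0.0204]
16.2833 Ftool [0.27 0.22 0.05] Ttool [-0.158  0.091 -0.013] w 0.0556 pos [0.5149 0.1979 0.0198]
t 16.28 pos [0.5149 0.1979 0.0198] yaw 71.05 z [ 4.8e-03  1.0e-04 -1.0e+00] shift [ 1.  -0.3  4.3] turn -0.046989968220657374 w 0.0556 F [ 0.3   0.18 -0.04] q [ 0.66  0.49 -0.42  0.   -0.66 -2.57]
```

```bash
python3 -m creep '[[[54,0,0,1,0],[54,0,0,2,0],[54,0,0,2,0]]]' 20 >/dev/null;python3 -c "
from h import *
st()";python3 -m creep '[[[54,0,0,0.7,0],[54,0,0,1.2,0],[54,0,0,1.2,0]]]' 20 >/dev/null;python3 -c "
from h import *
st()";python3 -m creep '[[[54,0,0,0.5,0],[54,0,0,0.8,0],[54,0,0,0.8,0]]]' 20 >/dev/null;python3 -c "
from h import *
st()"
```

```text
16.5333 Ftool [-0.15 -0.4  -0.36] Ttool [-0.172  0.06   0.049] w 0.0554 pos [0.5151 0.198  0.0181]
16.7833 Ftool [0.42 0.51 0.72] Ttool [-0.157  0.064 -0.007] w 0.0557 pos [0.515  0.198  0.0168]
17.0333 Ftool [ 0.04 -0.85  0.83] Ttool [-0.153  0.109  0.006] w 0.0556 pos [0.515  0.198  0.0159]
```

```bash
python3 -m creep '[[[54,0,0,0.5,0],[54,0,0,0.8,0],[54,0,0,0.8,0]]]' 20 >/dev/null;python3 -c "
from h import *
st()";python3 -m creep '[[[54,0,0,0.5,0],[54,0,0,0.8,0],[54,0,0,0.8,0]]]' 20 >/dev/null;python3 -c "
from h import *
st()"
```

```text
17.2833 Ftool [-0.36 -0.09 -1.81] Ttool [ 0.116 -0.128 -0.004] w 0.0557 pos [0.5151 0.198  0.0155]
17.5333 Ftool [-1.45 -2.36 -7.33] Ttool [ 0.482 -0.35   0.061] w 0.0558 pos [0.5151 0.198  0.0155]
```

```bash
python3 -m creep '[[[57,0.5,0,-0.3,0],[59,1.5,0,-0.3,0],[61,2.5,0,-0.3,0],[63,3.5,0,-0.3,0],[66,3.5,0,-0.3,0],[70,3.5,0,-0.3,0],[76,3.5,0,-0.3,0],[80,3.5,0,-0.3,0]]]' 10 >/dev/null;python3 -c "
from h import *
st()";python3 -m creep '[[[80,0,0,0,0],[80,0,0,-3,0],[80,0,0,-8,0],[80,0,0,-16,0],[80,0,0,-30,0],[80,0,0,-50,0],[80,0,0,-70,0],[80,0,0,-85,0]]]' 10 >/dev/null;python3 -c "
from h import *
st()"
```

```text
18.2 Ftool [ 0.42 -0.    0.15] Ttool [-0.142  0.138 -0.034] w 0.0753 pos [0.5162 0.2013 0.0157]
18.8667 Ftool [ 0.28  0.35 -0.69] Ttool [-0.17   0.102 -0.039] w 0.0802 pos [0.5164 0.2017 0.1033]
```

Now up and back, toward the robot's side, to see clearly.

```bash
python3 -m creep '[[[80,0,-5,-20,0],[80,0,-15,-50,0],[80,0,-30,-80,0],[80,0,-45,-110,0],[80,0,-50,-120,0],[80,0,-50,-120,0],[80,0,-50,-120,0]]]' >/dev/null;python3 - <<'E'
from meas import *
st(); d=snap("wrist","w8"); s=snap("scene","s8")
for n in ("wrist","scene","top"):
    if n=="top": snap("top","t8")
    print(n,[(r["score"],r["centre"]) for r in imaging.find_in(n,"cover")])
try:
    c=corners(d); Q=np.array([onz(d,*x,.041) for x in c]); print(Q.round(4).tolist(),Q.mean(0).round(4),[np.linalg.norm(Q[i]-Q[i-1]).round(4) for i in range(4)])
except Exception as e: print(e)
im=cv2.imread("pics/s8.png")[140:290,220:400]; cv2.imwrite("pics/z8.png",cv2.resize(im,None,fx=4,fy=4,interpolation=2))
E
```

```text
19.45 Ftool [-0.05  0.65  1.59] Ttool [-0.172  0.034  0.009] w 0.0801 pos [0.4679 0.2178 0.2236]
wrist [(0.9, [0.5137, 0.2005, 0.0387])]
scene []
top [(0.58, [0.5276, 0.1933, 0.0428])]
[ 283  189   50   68 3299] [[282.20001220703125, 188.5], [284.8999938964844, 256.5], [332.5, 256.5], [332.5, 188.5]]
[[0.4678, 0.1861, 0.041], [0.5433, 0.1613, 0.041], [0.5609, 0.2123, 0.041], [0.4852, 0.2367, 0.041]] [0.5143 0.1991 0.041 ] [np.float64(0.0536), np.float64(0.0795), np.float64(0.054), np.float64(0.0796)]
```

View pics/w8.png

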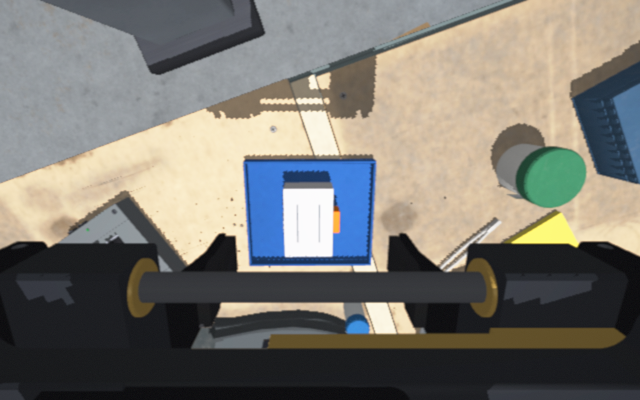

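View pics/z8.png

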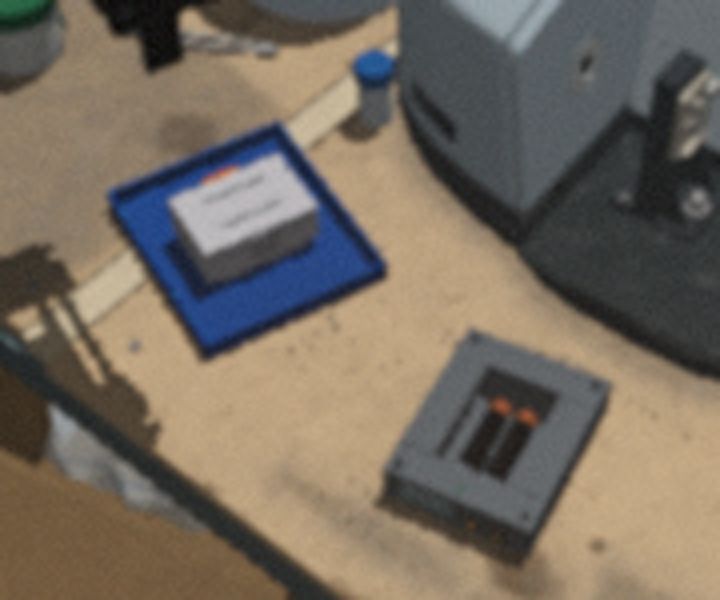

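The cover sits flat in the middle of the tray: its top face in the wrist view runs from about (283,188) to (332,256). With z taken as 0.041, it measures about 80 x 54 mm and its centre is at (0.514, 0.199). The arm is clear, so I'm handing in.

```bash
python3 -c "
from plant import ticket
print(ticket.hand_in())"
```

```text
the job is handed in; nothing more can be done
None
```

The battery cover is off the logger and lies right way up and flat in the blue tray, released. I handed the job in at about 20 s; the hand-in gave no verdict.

- **Squeeze:** I closed on the cover at 3 N until both pads touched, at 63 mm opening. I then pressed the tab in about 1 mm at a time to about 56 mm, shifting the jaws about 3.5 mm to the cover's -y. The grip limit rose to 18 N for the press and 20 N for carrying. While squeezing and lifting, the sideways wrist force read about 2.2 N at most, at first touch, and mostly within about 1 N after that.
- **Lift and placing:** The cover came straight up, and pictures showed it held level with both cells uncovered. It touched the tray floor with the tool at z = 0.0155 m, as expected. The final step down pressed it on the tray floor with about 7 N before I let go.
- **Last checks:**
  - The wrist picture put the cover's centre at (0.514, 0.199) m, within about 1 mm of the tray's measured centre (0.515, 0.199). Its top measured 80 x 54 mm at the expected height.
  - The arm was clear, about 0.2 m up.
  - The blue vial and the pot stood upright in the last pictures. I didn't re-measure any bystander, or check the red vial and dropper at the end, but the arm passed well clear of all of them.
- **Disagreements:** At the end the network missed the cover in the scene camera. In the top camera it reported it about 14 mm off, with a low score of 0.58. In both cases I trusted the wrist view and the picture. The scene camera put the tray's centre about 5 mm from where the top camera did.

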